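Find and seat the rocking cap on the dosing unit

TASK

One of the four yellow caps on the laundry's white dosing unit has not been pushed home and rocks. With the fingertips only, press lightly near the edge of the caps, one after another, until you find the one that rocks, then press that cap down firmly in its middle until it sits home. Do not lift a cap or push it out of its place, leave everything else where it stands, and finish clear of everything.

Things in the scene. Friction and masses are not known exactly. Their poses are not given: they have to be found in the camera images.
- unit: Dosing unit: a fixed white box 300 (x) x 340 (y) x 60 mm high on the bench. Origin: centre of its underside; x away from the robot, y to the left at yaw 0, z up. On its deck stand four grey square port collars, each covered by a cap.
- cap_1: The near right of four identical loose square yellow caps, at (-62, -64) mm in the unit's frame, square with it. 80 x 80 mm, orange spot in its middle; top plate 6 mm, skirt down to 14 mm below the top, over a 72 mm square collar with 2 mm play. Origin: centre of its top face, 82 to 87 mm above the bench; z up. Seated, it does not yield to a press within 30 mm of its middle.
- cap_2: The near left of four identical loose square yellow caps, at (-62, 64) mm in the unit's frame, square with it. 80 x 80 mm, orange spot in its middle; top plate 6 mm, skirt down to 14 mm below the top, over a 72 mm square collar with 2 mm play. Origin: centre of its top face, 82 to 87 mm above the bench; z up. Seated, it does not yield to a press within 30 mm of its middle.
- cap_3: The far right of four identical loose square yellow caps, at (62, -64) mm in the unit's frame, square with it. 80 x 80 mm, orange spot in its middle; top plate 6 mm, skirt down to 14 mm below the top, over a 72 mm square collar with 2 mm play. Origin: centre of its top face, 82 to 87 mm above the bench; z up. Seated, it does not yield to a press within 30 mm of its middle.
- cap_4: The far left of four identical loose square yellow caps, at (62, 64) mm in the unit's frame, square with it. 80 x 80 mm, orange spot in its middle; top plate 6 mm, skirt down to 14 mm below the top, over a 72 mm square collar with 2 mm play. Origin: centre of its top face, 82 to 87 mm above the bench; z up. Seated, it does not yield to a press within 30 mm of its middle.
- deck (a point): Middle of the deck's top face, 60 mm above the bench. The one loose cap (any of the four) stands level 3.5 mm above its collar, on a 20 mm square latch under its middle. Collars differ in height by up to 4 mm, so height does not tell it. About 1 N pressed 26 mm from its middle, towards the middle of a side, tips it by 0.10 to 0.13 rad; let go, it falls back level.
- latch (a joint): The latch plunger under the loose cap, whichever that is, hidden from view; value in m: 0 = up (cap loose), 0.0035 = pushed in (cap seated on its collar). It stays where it is pushed. Pressing the loose cap in its middle with more than 9 N (12 to 20 N is good) drives it in.
- bobbin: Red thread bobbin, 24 mm across, 28 mm high, loose, standing on the deck between the four caps. Leave alone. Origin: centre of its underside.
- measure: Small blue measuring cup, 36 mm across, 35 mm high, loose, standing on the deck near its left (+y) edge. Leave alone. Origin: centre of its underside.
- blue_bottle: Blue bottle, 68 mm across, 190 mm high, loose, on the bench to the left. Leave alone. Origin: centre of its underside.
- amber_jar: Amber jar, 72 mm across, 90 mm high, loose, on the bench to the left. Leave alone. Origin: centre of its underside.
- bowl: Blue bowl, 110 mm across, 50 mm high, loose, on the bench to the right. Leave alone. Origin: centre of its underside.
- brush: Hand brush, about 0.2 m long, lying on the bench to the right, loose. Leave alone. Origin: in the brush, on its underside.
- red_bottle: Red bottle, 60 mm across, 150 mm high, loose, on the bench to the right and far. Leave alone. Origin: centre of its underside.
Things that resemble listed ones, but are neither listed nor needed, are in the scene too. What is shaped like the cap_2 but black or grey is not meant.

How it is judged:
On the way, in this order (a step that is already met when the one before it is completed fails the run):
1. the loose cap is found: pressed near its edge, it rocks (tilts by more than 0.05 rad) and is not yet pushed home (angle between any of cap_1, cap_2, cap_3, cap_4's own z axis and vertical above 0.05 rad and value of joint latch below 0.002 m), for 0.05 s.
2. the loose cap is pressed home (latch in by more than 2.5 mm) (value of joint latch above 0.0025 m), for 0.2 s.
At the end, for the whole second after the job is handed in: The latch under the loose cap is in by more than 2.5 mm of 3.5; all four caps lie level (within 0.04 rad), at rest and within 12 mm of where they were; every other thing is within 30 mm of where it stood (value of joint latch above 0.0025 m and angle between each of cap_1, cap_2, cap_3, cap_4's own z axis and vertical below 0.04 rad and distance of each of cap_1, cap_2, cap_3, cap_4 from where it was at the start of the episode below 0.012 m and linear speed of each of cap_1, cap_2, cap_3, cap_4 below 0.02 m/s and distance of each of bobbin, measure, blue_bottle, amber_jar, bowl, brush, red_bottle from where it was at the start of the episode below 0.03 m); the robot touches nothing.
It fails at once if a cap is lifted or thrown off (more than 12 mm above its highest resting height), or tipped by more than 0.35 rad (height (world z) of any of cap_1, cap_2, cap_3, cap_4 above 0.099 m or angle between any of cap_1, cap_2, cap_3, cap_4's own z axis and vertical above 0.35 rad).
It fails at once if a cap is pushed more than 15 mm out of its place (distance of any of cap_1, cap_2, cap_3, cap_4 from where it was at the start of the episode above 0.015 m).
It fails at once if another thing is moved by more than 30 mm (distance of any of bobbin, measure, blue_bottle, amber_jar, bowl, brush, red_bottle from where it was at the start of the episode above 0.03 m).
It also fails if it takes over 56 s, if anything falls off the work surface, if the arm or the gripper's body presses on something with over 40 N, if the wrist force passes 120 N, or if a joint passes its speed limit or range.

ROBOT

A 6-joint arm with a two-finger parallel gripper is mounted at the origin on the work surface. World frame = base frame: x ahead of the robot, y to its left, z up, the work surface at z = 0. Lengths are in m, angles in rad, forces in N, time in s.
With the tool pointing down it reaches from about 0.35 to 0.775 m from the base axis. Payload 7.3 kg.
Tool frame: the origin (TCP) lies at the very end of the fingers, on their centre line; the grasp point (between the pads) lies 19 mm behind it; z points along the fingers, y is the line along which they close (so a half turn about z gives the same grasp; the last joint's range is limited). The gripper opens to 92 mm and grips with 3 to 60 N. Pads are 19 mm wide; open, the fingers measure 130 mm over their backs; the gripper's body (75 mm by 190 mm) begins 47 mm behind the grasp point.
Start: joints at [1.045, 0.342, 1.524, -0, 1.275, -0.146], TCP at [0.195, 0.488, 0.197] pointing down, gripper open.
Joint ranges: [-2.53, 2.53], [-0.77, 2.02], [0.04, 2.7], [-1, 4.14], [0.28, 2.66], [-3.11, 3.11]. Speed limits (rad/s): [2.57, 2.57, 3.14, 3.14, 3.14, 3.14].

INTERFACE

Orientations are given as [roll, pitch, yaw] about the fixed x, y, z axes, in that order (R = Rz(yaw) Ry(pitch) Rx(roll)).
In Python, from cell import * gives the robot as it stands.
- The arm moves only by the tool step_arm, never from a script. Its argument "commands" is a list of rows, each a list of 7 numbers: the opening, from 0 (shut) to 1 (fully open), then the shift along the world's x, y, z in cm, then the turn, a rotation vector about the world's x, y, z in rad. A call has 1 to 5 rows; each row is the pose to reach, as a shift and turn from the pose commanded when the call began; what a row does not reach only later rows make up. A row lasts 1/12 s, in which the tool goes at most 41.7 mm and 7.16 degrees, less where a joint would pass 70% of its speed; a pose out of reach is approached as far as the arm can. A call with a gripper value outside its range is refused whole. The fingers move at their own pace and stop on an object; "grip_force" is the grip in N (left out, the last holds). Time passes only in rows, so rows that repeat a pose let the fingers close. It gives the time, the measured TCP pose, the force, the opening and the grip force at its end, in the units of the state.
- observe(): the state, without advancing time (a new reading comes with each control period).
- read_camera(name): name is "side" or "top" or "wrist"; returns the picture (480x640x3 uint8, red, green, blue); there is no depth.
- camera_model(name): a dict with "vfov" (degrees; the focal length in pixels is half the picture's height over the tangent of half this angle, whatever the lens; pixels are square), "cx", "cy" (the principal point, pixels), "world_to_cam" (4x4, takes a point from world to camera coordinates). Camera axes: x right, y up, looking along -z (the intrinsics and any distortion apply to the point x, -y, -z); pixel columns grow to the right and rows downward; lengths in m; the calibration is good to about 2 mm. The wrist camera is an equidistant fisheye: a pixel r from the principal point sees the ray r / f radians off the axis. A picture is of the moment at which its call begins: read the wrist's pose just before it. camera_model takes no time and is no camera call; for the wrist camera it gives the pose at the moment of the call.
- hand_in(): hands the job in; it is judged then, once.
The state is a dict: "time": time; "qpos": joint angles; "qvel": joint speeds; "joint_efforts": joint torques, N m; "tool_pos": TCP position; "tool_rot": TCP orientation; "contact_force": force on the tool from outside, world axes, zero at the start; "torque": the same for the moment, N m; "opening": finger opening in m; "grip_force": force on a finger pad.
Only numpy, scipy, OpenCV 4.12 (cv2) and the standard library are available. Lean on these libraries where they do the work, as an engineer would, in place of code of your own. Each camera call takes 0.05 s, during which the arm holds its last target. There are 200 camera calls.

## Working session

There is one attempt and no reset: what is moved stays moved. The work goes in short steps, Python scripts to look and compute and a tool call to move; the robot and the scene stay as the last step left them, time stands still between calls to the robot, and variables do not carry over. Pictures are saved under pics/ and viewed, at most 10 in all, crops included, and the job is handed in when it is done.

Besides the shell and the picture viewer there is one more tool, called as name([rows], argument=value, ...), one row to a line, values as JSON. step_arm: Moves the arm, as the interface text tells. Its arguments: {"type":"object","properties":{"commands":{"type":"array"},"grip_force":{"type":"number"}},"required":["commands"]}

```bash
mkdir -p pics; ls
python3 - <<'E'
from cell import *
import cv2
for n in ("top","side"):
    cv2.imwrite(f"pics/{n}0.png",read_camera(n)[:,:,::-1]); m=camera_model(n); print(n,m)
s=observe(); print(s)
E
```

```text
pics
top {'vfov': 45.649392600438745, 'cx': 323.0044845110609, 'cy': 246.80328534478815, 'world_to_cam': array([[ 0.02086423, -0.99977591,  0.00357998, -0.00303026],
       [ 0.99649193,  0.0210857 ,  0.08098905, -0.51922201],
       [-0.08104638,  0.00187765,  0.99670856, -1.29586183],
       [ 0.        ,  0.        ,  0.        ,  1.        ]])}
side {'vfov': 44.735299365798376, 'cx': 322.71011251830066, 'cy': 234.80475760311003, 'world_to_cam': array([[ 0.93441222, -0.35545706,  0.02289293, -0.47724185],
       [ 0.20453604,  0.5880741 ,  0.78251765, -0.1637883 ],
       [-0.29161416, -0.72651162,  0.6222074 , -1.04955052],
       [ 0.        ,  0.        ,  0.        ,  1.        ]])}
{'time': 0.1, 'qpos': array([ 1.04499626e+00,  3.42666624e-01,  1.52487520e+00, -2.90343181e-05,
        1.27539388e+00, -1.46002527e-01]), 'qvel': array([ 0.00041583, -0.00062349, -0.00259683, -0.00090344, -0.00053742,
       -0.00032871]), 'joint_efforts': array([ 1.28996486e-03, -4.32003129e+01, -2.44697410e+01,  7.19611812e-02,
        5.26505650e-02, -4.76084111e-06]), 'tool_pos': array([0.19443085, 0.48725935, 0.19612359]), 'tool_rot': array([-3.14025985e+00, -1.67923507e-04,  2.76180348e+00]), 'contact_force': array([ 0.66949613, -0.10518267, -0.26370518]), 'torque': array([-0.01699536,  0.0031937 , -0.02766145]), 'grip_force': 0.0, 'opening': 0.09164047005888795}
```

View pics/top0.png

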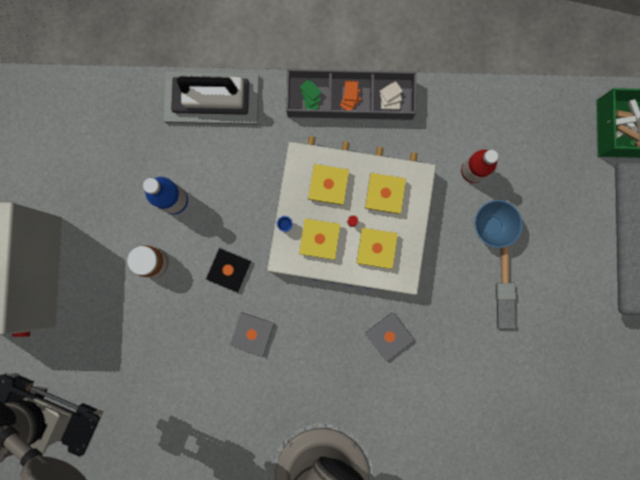

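View pics/side0.png

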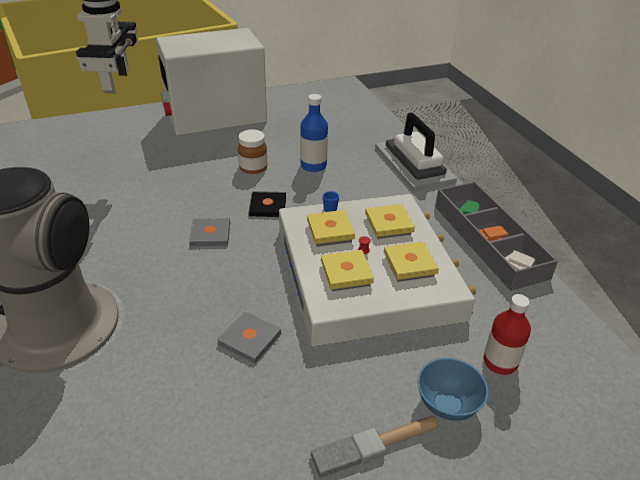

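The top view shows the four yellow caps at about (320,239) near left, (377,248) near right, (329,184) far left and (386,193) far right. The bobbin is at (352,221) and the measuring cup at (285,224). The lookalikes are the black cap (228,270) and the grey caps (252,335) and (390,337), which I rule out by colour and because they are not on the deck. Next I measure the caps and crop that area.

```bash
cat > h.py <<'E'
import numpy as np, cv2
from cell import *
def ray(n,px,z,m=None):
    m=m or camera_model(n); f=240/np.tan(np.radians(m["vfov"]/2))
    W=m["world_to_cam"]; R=W[:3,:3]; c=-R.T@W[:3,3]
    d=R.T@np.array([(px[0]-m["cx"])/f,-(px[1]-m["cy"])/f,-1]); return c+d*(z-c[2])/d[2]
def blobs(mask,a):
    n,_,st,ce=cv2.connectedComponentsWithStats(mask.astype(np.uint8)); return [(ce[i],st[i,4]) for i in range(1,n) if st[i,4]>a]
E
python3 - <<'E'
from h import *
for n in ("top","side"):
    im=cv2.imread(f"pics/{n}0.png"); h=cv2.cvtColor(im,cv2.COLOR_BGR2HSV); H,S,V=cv2.split(h)
    roi=np.zeros(H.shape,bool)
    if n=="top": roi[140:300,265:440]=1
    else: roi[190:300,280:460]=1
    for c,a in blobs((H>=3)&(H<=17)&(S>130)&(V>120)&roi,25):
        print(n,c.round(1),a,ray(n,c,.0845).round(4))
    if n=="top":
        d=np.zeros_like(H); w=((S<60)&(V>150)&roi).astype(np.uint8)
        cs=max(cv2.findContours(w,0,2)[0],key=cv2.contourArea); r=cv2.minAreaRect(cs); P=[ray(n,p,.06)[:2].round(3) for p in cv2.boxPoints(r)]
        print(r,P)
        for nm,mk in(("bob",((H<3)|(H>170))&(S>150)),("cup",(H>105)&(H<130)&(S>150))):
            for c,a in blobs(mk&roi,20): print(nm,c,a,ray(n,c,.09)[:2])
        cv2.imwrite("pics/crop.png",cv2.resize(im[130:310,260:450],None,fx=3,fy=3))
E
```

```text
top [328.2 183.5] 82 [ 0.6551 -0.0007  0.0845]
top [385.3 192.5] 83 [ 0.6375 -0.1275  0.0845]
top [319.3 238.5] 83 [0.5323 0.0166 0.0845]
top [376.7 247.6] 83 [ 0.5147 -0.1101  0.0845]
((351.3854675292969, 217.22354125976562), (151.125732421875, 131.07550048828125), 8.997142791748047) [array([0.461, 0.133]), array([0.756, 0.095]), array([ 0.709, -0.245]), array([ 0.415, -0.201])]
bob [352.29166667 220.63888889] 72 [ 0.57257901 -0.05510917]
cup [284.4295302  223.53691275] 149 [0.56299793 0.09372566]
side [389.3 216.8] 62 [0.6543 0.0011 0.0845]
side [330.3 223.1] 65 [0.5327 0.0206 0.0845]
side [410.6 256.6] 76 [ 0.6373 -0.1249  0.0845]
side [346.4 265.5] 83 [ 0.514  -0.1082  0.0845]
```

View pics/crop.png

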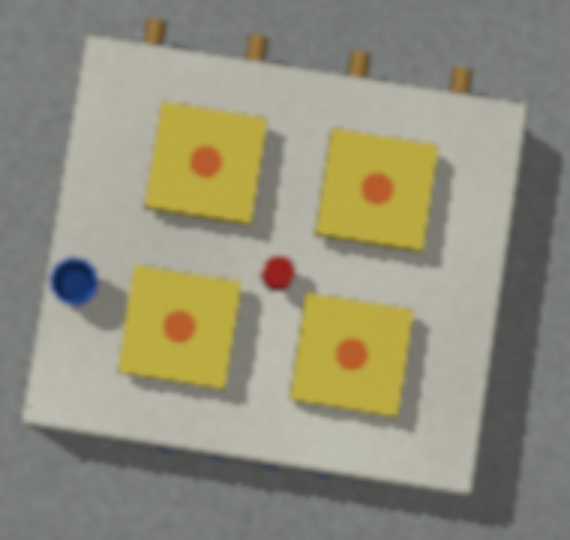

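The crop confirms the four yellow caps with their spots, clear of the bobbin and the cup. Spacings come out at 124 and 128 mm as stated. Unit yaw is about -0.14 rad. I'll test with shut fingers, turned square to the unit, 26 mm towards the near side of each cap.

step_arm([
  [0, 2.2, -3.2, 0.5, 0, 0, 0.12],
  [0, 4.4, -6.4, 0.5, 0, 0, 0.24],
  [0, 6.6, -9.6, 0.5, 0, 0, 0.24],
  [0, 8.8, -12.8, 0.5, 0, 0, 0.24],
  [0, 11, -16, 0.5, 0, 0, 0.24],
], grip_force=20)

```text
time: 0.52
tool_pos: [0.305, 0.3259, 0.2015]
tool_rot: [-3.141, -0.0, 3.003]
contact_force: [0.6, 0.5, 0.5]
opening: 0.0632
grip_force: 0.0
```

step_arm([
  [0, 2.2, -3.2, 0, 0, 0, 0],
  [0, 4.4, -6.4, 0, 0, 0, 0],
  [0, 6.6, -9.6, 0, 0, 0, 0],
  [0, 8.8, -12.8, 0, 0, 0, 0],
  [0, 11, -16, 0, 0, 0, 0],
])

```text
time: 0.93
tool_pos: [0.4151, 0.1658, 0.2016]
tool_rot: [3.142, -0.0, 3.002]
contact_force: [0.8, 0.7, 0.5]
opening: 0.0299
grip_force: 0.0
```

step_arm([
  [0, 2.2, -3.2, -2, 0, 0, 0],
  [0, 4.4, -6.4, -4, 0, 0, 0],
  [0, 6.6, -9.6, -6, 0, 0, 0],
  [0, 9.1, -12.8, -8, 0, 0, 0],
  [0, 9.1, -14.7, -9, 0, 0, 0],
])

```text
time: 1.35
tool_pos: [0.5078, 0.0182, 0.11]
tool_rot: [-3.142, 0.001, 3.001]
contact_force: [-0.3, -0.1, 0.7]
opening: 0.001
grip_force: 0.0
```

step_arm([
  [0, 0, 0, 0, 0, 0, 0],
  [0, 0, 0, 0, 0, 0, 0],
  [0, 0, 0, 0, 0, 0, 0],
])

```text
time: 1.6
tool_pos: [0.5053, 0.0211, 0.1118]
tool_rot: [3.141, -0.001, 3.001]
contact_force: [-0.7, 0.9, -0.1]
opening: 0.0003
grip_force: 0.0
```

step_arm([
  [0, 0, 0, -1, 0, 0, 0],
  [0, 0, 0, -2.2, 0, 0, 0],
  [0, 0, 0, -2.2, 0, 0, 0],
  [0, 0, 0, -2.3, 0, 0, 0],
  [0, 0, 0, -2.3, 0, 0, 0],
])

```text
time: 2.02
tool_pos: [0.5057, 0.0213, 0.0892]
tool_rot: [3.141, 0.001, 3.003]
contact_force: [0.7, 0.4, -0.3]
opening: 0.0006
grip_force: 0.0
```

step_arm([
  [0, 0, 0, -0.1, 0, 0, 0],
  [0, 0, 0, -0.1, 0, 0, 0],
])

```text
time: 2.18
tool_pos: [0.5059, 0.0208, 0.0881]
tool_rot: [3.141, 0.001, 3.002]
contact_force: [-0.2, 0.2, -0.0]
opening: 0.0003
grip_force: 0.0
```

step_arm([
  [0, 0, 0, -0.1, 0, 0, 0],
  [0, 0, 0, -0.1, 0, 0, 0],
])

```text
time: 2.35
tool_pos: [0.5057, 0.0206, 0.0868]
tool_rot: [3.141, 0.0, 3.002]
contact_force: [0.0, 0.5, 0.3]
opening: -0.0
grip_force: 0.0
```

Run:
```python
from h import *
im=read_camera("side")[:,:,::-1]; cv2.imwrite("pics/s1.png",cv2.resize(im[100:310,240:480],None,fx=2.5,fy=2.5))
print(observe()["contact_force"])
```

```text
[ 0.22425166  0.03266137 -0.00284194]
```

View pics/s1.png

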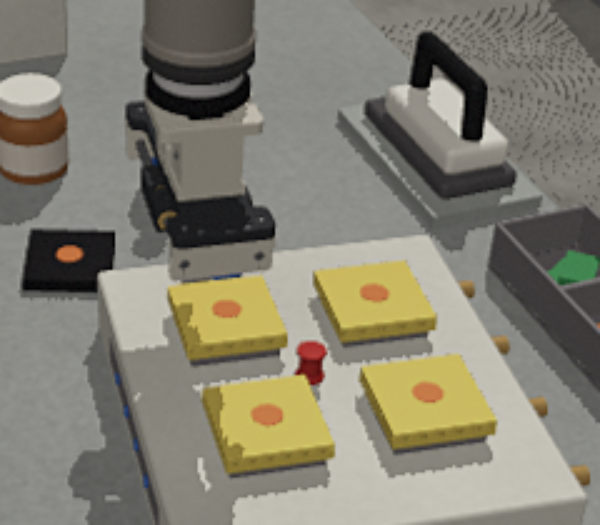

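The crop shows the gripper ending at about (225,275), behind the middle of cap_2 and seemingly not over its near edge. I'll check that by projecting the TCP.

Run:
```python
from h import *
t=observe()["tool_pos"]
im={}
for n in ("side","top"):
    m=camera_model(n); f=240/np.tan(np.radians(m["vfov"]/2)); W=m["world_to_cam"]
    im[n]=read_camera(n)[:,:,::-1].copy()
    for k,dz in enumerate((0,.019,.066)):
        p=W@np.r_[t+[0,0,dz],1]; u=m["cx"]-f*p[0]/p[2]; v=m["cy"]+f*p[1]/p[2]; print(n,u,v)
        cv2.circle(im[n],(int(u),int(v)),2,[(255,0,255),(0,255,0),(255,255,0)][k],-1)
a=cv2.resize(im["side"][130:290,270:430],(480,480)); b=cv2.resize(im["top"][150:310,250:410],(480,480))
cv2.imwrite("pics/s2.png",cv2.resize(np.hstack([a,b]),(800,400)))
```

```text
side 317.6276833866662 224.89233015633363
side 317.79659712138545 217.22440321975742
side 318.2297995978608 197.55895124287255
top 317.18708504561283 250.39911233100185
top 317.1291164572034 249.741776672235
top 316.9777567083433 248.02543057933175
```

View pics/s2.png

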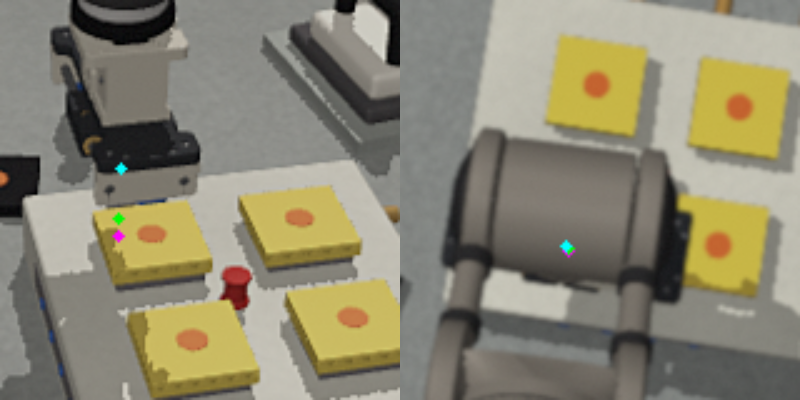

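The projected TCP (magenta, 118,236) falls on cap_2's near side, as intended. No fingers are visible there, though, so I'll use the wrist camera.

Run:
```python
from h import *
m=camera_model("wrist"); t=observe()["tool_pos"]
im=read_camera("wrist")[:,:,::-1].copy(); f=240/np.tan(np.radians(m["vfov"]/2)); W=m["world_to_cam"]
print(m["vfov"],np.linalg.inv(W)[:3].round(3),t)
cv2.imwrite("pics/w1.png",im)
def pr(P):
    p=W@np.r_[P,1]; x,y,z=p[0],-p[1],-p[2]; r=np.hypot(x,y); th=np.arctan2(r,z); return m["cx"]+f*th*x/r, m["cy"]+f*th*y/r
print(pr(t),[np.round(pr(np.array(c)),0) for c in((.532,.017,.085),(.514,-.109,.085),(.655,0,.085),(.637,-.126,.085))])
```

```text
65.70646984690485 [[ 0.137 -0.942 -0.305  0.423]
 [ 0.991  0.131  0.042  0.033]
 [ 0.    -0.308  0.951  0.276]] [0.50568046 0.02054229 0.08680945]
(np.float64(326.6891640173578), np.float64(275.70151527643816)) [array([327., 315.]), array([132., 307.]), array([327., 451.]), array([171., 438.])]
```

View pics/w1.png

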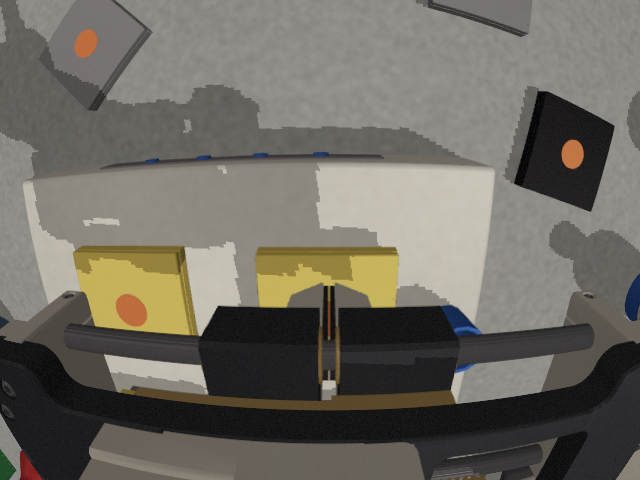

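The wrist view shows the shut fingertips at about (329,285), over cap_2's near part, with its near edge at row 250 and its middle expected at row 315. That is as intended, so I go on down in small steps.

step_arm([
  [0, 0, 0, -0.1, 0, 0, 0],
  [0, 0, 0, -0.1, 0, 0, 0],
])

```text
time: 2.72
tool_pos: [0.5056, 0.0206, 0.0856]
tool_rot: [3.142, -0.0, 3.002]
contact_force: [0.5, -0.4, -0.0]
opening: 0.0004
grip_force: 0.0
```

step_arm([
  [0, 0, 0, -0.1, 0, 0, 0],
  [0, 0, 0, -0.1, 0, 0, 0],
])

```text
time: 2.88
tool_pos: [0.5055, 0.0206, 0.0845]
tool_rot: [3.142, -0.0, 3.002]
contact_force: [-0.4, 0.1, -0.1]
opening: 0.0003
grip_force: 0.0
```

step_arm([
  [0, 0, 0, -0.05, 0, 0, 0],
  [0, 0, 0, -0.05, 0, 0, 0],
])

```text
time: 3.05
tool_pos: [0.5056, 0.0206, 0.0841]
tool_rot: [3.142, -0.0, 3.002]
contact_force: [1.0, -0.0, 0.9]
opening: 0.0005
grip_force: 0.0
```

step_arm([
  [0, 0, 0, -0.05, 0, 0, 0],
  [0, 0, 0, -0.05, 0, 0, 0],
])

```text
time: 3.22
tool_pos: [0.5056, 0.0206, 0.0837]
tool_rot: [3.141, -0.0, 3.002]
contact_force: [0.1, -0.6, 0.9]
opening: 0.0003
grip_force: 0.0
```

step_arm([
  [0, 0, 0, -0.05, 0, 0, 0],
  [0, 0, 0, -0.05, 0, 0, 0],
])

```text
time: 3.38
tool_pos: [0.5056, 0.0206, 0.0832]
tool_rot: [3.141, -0.0, 3.002]
contact_force: [-0.6, 0.2, 0.6]
opening: 0.0003
grip_force: 0.0
```

step_arm([
  [0, 0, 0, -0.05, 0, 0, 0],
  [0, 0, 0, -0.05, 0, 0, 0],
])

```text
time: 3.55
tool_pos: [0.5056, 0.0206, 0.0827]
tool_rot: [3.142, -0.0, 3.002]
contact_force: [0.5, 0.9, -0.4]
opening: 0.0005
grip_force: 0.0
```

step_arm([
  [0, 0, 0, -0.05, 0, 0, 0],
  [0, 0, 0, -0.05, 0, 0, 0],
])

```text
time: 3.72
tool_pos: [0.5056, 0.0206, 0.0822]
tool_rot: [3.142, -0.0, 3.002]
contact_force: [0.1, 0.9, 0.6]
opening: 0.0004
grip_force: 0.0
```

step_arm([
  [0, 0, 0, -0.05, 0, 0, 0],
  [0, 0, 0, -0.05, 0, 0, 0],
])

```text
time: 3.88
tool_pos: [0.5056, 0.0206, 0.0817]
tool_rot: [3.141, -0.0, 3.002]
contact_force: [0.3, -0.6, -0.7]
opening: 0.0003
grip_force: 0.0
```

step_arm([
  [0, 0, 0, -0.05, 0, 0, 0],
  [0, 0, 0, -0.05, 0, 0, 0],
])

```text
time: 4.05
tool_pos: [0.5056, 0.0206, 0.0811]
tool_rot: [3.142, -0.0, 3.002]
contact_force: [1.1, -1.1, 0.0]
opening: 0.0003
grip_force: 0.0
```

step_arm([
  [0, 0, 0, -0.05, 0, 0, 0],
  [0, 0, 0, -0.05, 0, 0, 0],
])

```text
time: 4.22
tool_pos: [0.5056, 0.0206, 0.0807]
tool_rot: [3.141, -0.0, 3.002]
contact_force: [-1.0, 0.6, 0.5]
opening: 0.0005
grip_force: 0.0
```

step_arm([
  [0, 0, 0, -0.05, 0, 0, 0],
  [0, 0, 0, -0.05, 0, 0, 0],
])

```text
time: 4.38
tool_pos: [0.5056, 0.0206, 0.0802]
tool_rot: [3.142, -0.0, 3.002]
contact_force: [-0.6, 0.3, 0.3]
opening: 0.0005
grip_force: 0.0
```

```bash
cat >> h.py <<'E'
def meanF(k=8):
    F=[]
    for i in range(k): read_camera("wrist"); F.append(np.r_[(o:=observe())["contact_force"],o["torque"]])
    print(np.mean(F,0).round(2),np.std(F,0).round(2),observe()["tool_pos"].round(4))
E
python3 - <<'E'
from h import *
meanF()
im=read_camera("wrist")[:,:,::-1]; cv2.imwrite("pics/w2.png",im)
a=cv2.imread("pics/w1.png")[225:320,240:420]; b=im[225:320,240:420]
cv2.imwrite("pics/w12.png",cv2.resize(np.vstack([a,b]),None,fx=3,fy=3))
E
```

```text
[-0.09  0.26 -0.27  0.02  0.    0.01] [0.48 0.5  0.39 0.04 0.03 0.02] [0.5057 0.0206 0.0803]
```

View pics/w12.png

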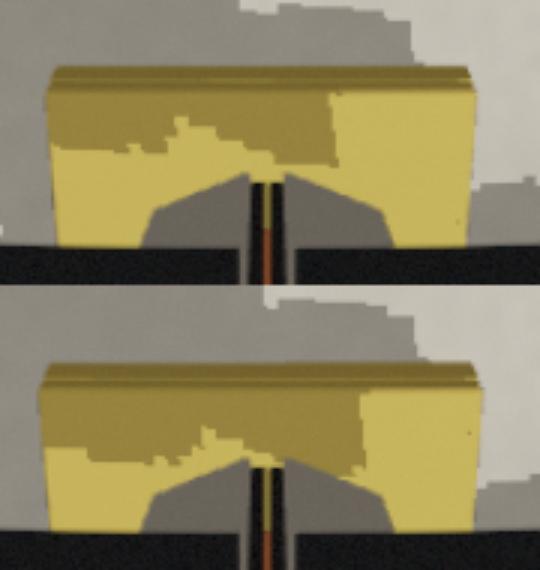

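The two crops show the cap's near edge below the fingertips. It moved from row 255 to about 259 in the full picture and grew slightly. I'll check numerically whether a level cap explains that.

Run:
```python
from h import *
M=camera_model("wrist"); f=240/np.tan(np.radians(M["vfov"]/2))
ex=np.array([.990,-.1405,0]); ey=np.array([.1405,.990,0]); c=np.array([.532,.018,0])
print("dz cam", np.linalg.inv(M["world_to_cam"])[:3,3])
for z0,(nm,dzc) in [(z,k) for z in(.080,.082,.0845,.087) for k in (("w1",.0065),("w2",0))]:
    W=M["world_to_cam"].copy(); W[:3,3]-=W[:3,:3]@np.array([0,0,dzc])
    o=[]
    for sx,sy in((-40,-40),(-40,40)):
        P=c+ex*sx/1000+ey*sy/1000; P[2]=z0
        p=W@np.r_[P,1]; x,y,z=p[0],-p[1],-p[2]; r=np.hypot(x,y); th=np.arctan2(r,z); o+=[M["cx"]+f*th*x/r, M["cy"]+f*th*y/r]
    print(z0,nm,np.round(o,1),"width",round(abs(o[2]-o[0]),1))
for n in("w1","w2"):
    im=cv2.imread(f"pics/{n}.png"); h=cv2.cvtColor(im,cv2.COLOR_BGR2HSV)
    mk=(h[...,0]>18)&(h[...,0]<35)&(h[...,1]>90)&(np.indices(h.shape[:2])[1]>220)&(np.indices(h.shape[:2])[1]<430)
    # edge between skirt and top: brightness profile and width per row
    print(n,[(r,int(np.where(mk[r])[0].min()),int(np.where(mk[r])[0].max()),im[r,300:325].mean(0).round().tolist()) for r in range(244,266,2) if mk[r].any()])
```

```text
dz cam [0.42332957 0.03305303 0.26993974]
0.08 w1 [258.3 248.4 399.2 248.8] width 140.9
0.08 w2 [256.2 252.3 401.3 252.8] width 145.1
0.082 w1 [257.7 249.6 399.9 250. ] width 142.2
0.082 w2 [255.6 253.6 402.  254. ] width 146.4
0.0845 w1 [256.9 251.1 400.7 251.5] width 143.8
0.0845 w2 [254.7 255.2 402.9 255.6] width 148.1
0.087 w1 [256.1 252.6 401.5 253.1] width 145.4
0.087 w2 [253.9 256.8 403.7 257.3] width 149.9
w1 [(248, 258, 395, [44.0, 98.0, 114.0]), (250, 257, 396, [44.0, 98.0, 115.0]), (252, 257, 396, [49.0, 109.0, 126.0]), (254, 256, 397, [47.0, 104.0, 122.0]), (256, 255, 398, [60.0, 128.0, 147.0]), (258, 255, 398, [62.0, 131.0, 151.0]), (260, 255, 398, [62.0, 131.0, 151.0]), (262, 256, 397, [62.0, 131.0, 151.0]), (264, 256, 397, [65.0, 137.0, 156.0])]
w2 [(252, 256, 397, [44.0, 98.0, 115.0]), (254, 255, 398, [43.0, 98.0, 114.0]), (256, 254, 398, [52.0, 113.0, 131.0]), (258, 254, 398, [45.0, 100.0, 116.0]), (260, 253, 400, [58.0, 124.0, 143.0]), (262, 253, 400, [61.0, 131.0, 150.0]), (264, 253, 399, [62.0, 131.0, 151.0])]
```

The row and width changes match a cap that is still level, and the mean force is about zero, so there is no contact yet. I'll compare fingertip and TCP in the start picture and now, in one view.

Run:
```python
from h import *
m=camera_model("side"); f=240/np.tan(np.radians(m["vfov"]/2)); W=m["world_to_cam"]
def pr(t):
    p=W@np.r_[t,1]; return np.array([m["cx"]-f*p[0]/p[2], m["cy"]+f*p[1]/p[2]])
a=cv2.imread("pics/side0.png"); b=read_camera("side")[:,:,::-1].copy()
u=pr([.1944,.4873,.1961])
v=pr(observe()["tool_pos"]); print(u,v)
ca=cv2.resize(a[0:120,60:180],(400,400),interpolation=0); cb=cv2.resize(b[160:260,270:370],(400,400),interpolation=0)
p=((u-[60,0])*400/120).astype(int); q=((v-[270,160])*4).astype(int)
cv2.drawMarker(ca,tuple(map(int,p)),(255,0,255),0,12); cv2.drawMarker(cb,tuple(map(int,q)),(255,0,255),0,12)
cv2.imwrite("pics/s3.png",np.hstack([ca,cb]))
```

```text
[120.35840418  97.09309936] [317.5551057  227.49867807]
```

View pics/s3.png

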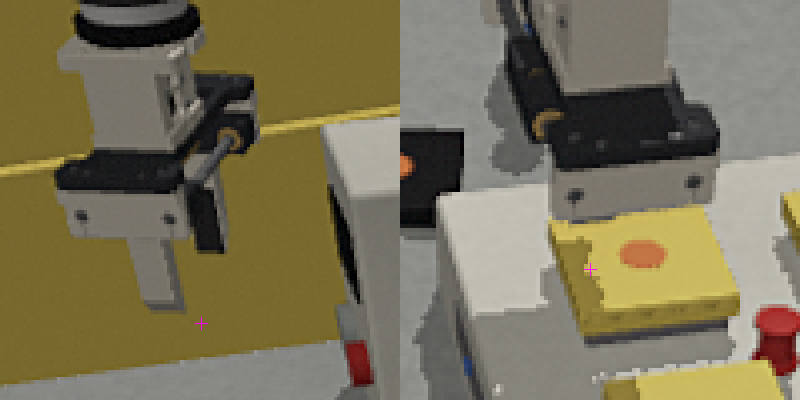

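The fingertips are hidden behind the gripper's near end, so they must be higher than the TCP marker. I'll work out numerically what the pictures imply.

Run:
```python
from h import *
from scipy.spatial.transform import Rotation as Ro
m=camera_model("side"); f=240/np.tan(np.radians(m["vfov"]/2)); W=m["world_to_cam"]
def pr(t):
    p=W@np.r_[t,1]; return np.array([m["cx"]-f*p[0]/p[2], m["cy"]+f*p[1]/p[2]]).round(1)
for t,yaw,op in(((.1944,.4873,.1961),2.7618,.046),((.5057,.0206,.0803),3.002,0)):
    R=Ro.from_euler("xyz",[np.pi,0,yaw]).as_matrix(); t=np.array(t)
    for n,l in (("near outer tip",[(sx*.0095,-(op+.019),0) for sx in(1,-1)]),("far outer tip",[(sx*.0095,op+.019,0) for sx in(1,-1)]),("far inner tip",[(sx*.0095,op,0) for sx in(1,-1)]),("near body bottom",[(sx*.0375,-.095,-.066) for sx in(1,-1)]),("far",[(sx*.0375,.095,-.066) for sx in(1,-1)])):
        print(n,[pr(t+R@np.array(q)) for q in l])
o=observe();print(o["tool_pos"],o["qpos"])
```

```text
near outer tip [array([107.6, 109.8]), array([116.2, 110.1])]
far outer tip [array([124.2,  85.1]), array([132.2,  85.3])]
far inner tip [array([121.9,  88.4]), array([130. ,  88.7])]
near body bottom [array([83.3, 87.1]), array([119.1,  88.2])]
far [array([110.6,  52.9]), array([142.5,  53.8])]
near outer tip [array([315. , 233.9]), array([324.4, 232.7])]
far outer tip [array([311. , 222.4]), array([320.2, 221.3])]
far inner tip [array([312.9, 228. ]), array([322.2, 226.9])]
near body bottom [array([309.2, 232.7]), array([349.8, 227.8])]
far [array([290.1, 175.9]), array([326. , 172.2])]
[0.50562758 0.0206246  0.08025079] [-1.10846671e-01  4.36030831e-01  1.73716942e+00  1.06179793e-04
  9.68338607e-01 -1.54192951e+00]
```

Run:
```python
from h import *
M=camera_model("wrist"); f=240/np.tan(np.radians(M["vfov"]/2)); W=M["world_to_cam"]; t=observe()["tool_pos"]
ex=np.array([.990,-.1405,0])
for dz in (0,.01,.02,.03,.04,.05):
    o=[]
    for s in(-.0095,.0095):
        p=W@np.r_[t+ex*s+[0,0,dz],1]; x,y,z=p[0],-p[1],-p[2]; r=np.hypot(x,y); th=np.arctan2(r,z); o.append(round(M["cy"]+f*th*y/r,1))
    print(dz,o)
```

```text
0 [np.float64(259.8), np.float64(291.0)]
0.01 [np.float64(266.7), np.float64(299.0)]
0.02 [np.float64(274.3), np.float64(307.9)]
0.03 [np.float64(282.7), np.float64(317.5)]
0.04 [np.float64(292.1), np.float64(328.1)]
0.05 [np.float64(302.5), np.float64(339.8)]
```

Both views put the real fingertips about 30–38 mm above the reported TCP, so contact should come near a reading of 0.05. I'll go on down, watching the force.

step_arm([
  [0, 0, 0, -0.5, 0, 0, 0],
  [0, 0, 0, -1.0, 0, 0, 0],
  [0, 0, 0, -1.5, 0, 0, 0],
  [0, 0, 0, -1.5, 0, 0, 0],
])

```text
time: 5.22
tool_pos: [0.5047, 0.0207, 0.0639]
tool_rot: [3.142, -0.002, 3.002]
contact_force: [-0.2, -0.6, -0.3]
opening: 0.0003
grip_force: 0.0
```

step_arm([
  [0, 0, 0, -0.15, 0, 0, 0],
  [0, 0, 0, -0.3, 0, 0, 0],
  [0, 0, 0, -0.3, 0, 0, 0],
])

```text
time: 5.47
tool_pos: [0.5055, 0.0206, 0.062]
tool_rot: [3.142, -0.0, 3.002]
contact_force: [0.7, 0.6, -0.4]
opening: 0.0006
grip_force: 0.0
```

step_arm([
  [0, 0, 0, -0.1, 0, 0, 0],
  [0, 0, 0, -0.2, 0, 0, 0],
  [0, 0, 0, -0.2, 0, 0, 0],
])

```text
time: 5.72
tool_pos: [0.5056, 0.0206, 0.0602]
tool_rot: [3.141, -0.0, 3.002]
contact_force: [-1.2, 0.2, 0.0]
opening: 0.0005
grip_force: 0.0
```

step_arm([
  [0, 0, 0, -0.1, 0, 0, 0],
  [0, 0, 0, -0.1, 0, 0, 0],
])

```text
time: 5.88
tool_pos: [0.5056, 0.0206, 0.0591]
tool_rot: [3.142, -0.0, 3.002]
contact_force: [0.1, 0.1, 0.2]
opening: 0.0006
grip_force: 0.0
```

step_arm([
  [0, 0, 0, -0.1, 0, 0, 0],
  [0, 0, 0, -0.2, 0, 0, 0],
  [0, 0, 0, -0.2, 0, 0, 0],
])

```text
time: 6.13
tool_pos: [0.5055, 0.0206, 0.057]
tool_rot: [3.142, -0.0, 3.002]
contact_force: [-0.3, -0.7, 0.5]
opening: 0.0001
grip_force: 0.0
```

step_arm([
  [0, 0, 0, -0.1, 0, 0, 0],
  [0, 0, 0, -0.1, 0, 0, 0],
])

```text
time: 6.3
tool_pos: [0.5055, 0.0206, 0.0561]
tool_rot: [3.142, -0.0, 3.002]
contact_force: [-0.4, -0.3, 0.0]
opening: 0.0008
grip_force: 0.0
```

step_arm([
  [0, 0, 0, -0.1, 0, 0, 0],
  [0, 0, 0, -0.1, 0, 0, 0],
])

```text
time: 6.47
tool_pos: [0.5056, 0.0206, 0.0552]
tool_rot: [3.141, -0.0, 3.002]
contact_force: [0.3, -0.5, 0.5]
opening: 0.0004
grip_force: 0.4
```

Run:
```python
from h import *
meanF(6)
b=read_camera("side")[:,:,::-1]; w=read_camera("wrist")[:,:,::-1]; cv2.imwrite("pics/w3.png",w)
cv2.imwrite("pics/s4.png",np.hstack([cv2.resize(b[160:260,270:370],(400,400)),cv2.resize(w[220:340,260:400],(400,400))]))
```

```text
[ 0.17  0.12  0.33  0.03 -0.01  0.  ] [0.38 0.28 0.76 0.04 0.03 0.04] [0.5057 0.0206 0.0553]
```

View pics/s4.png

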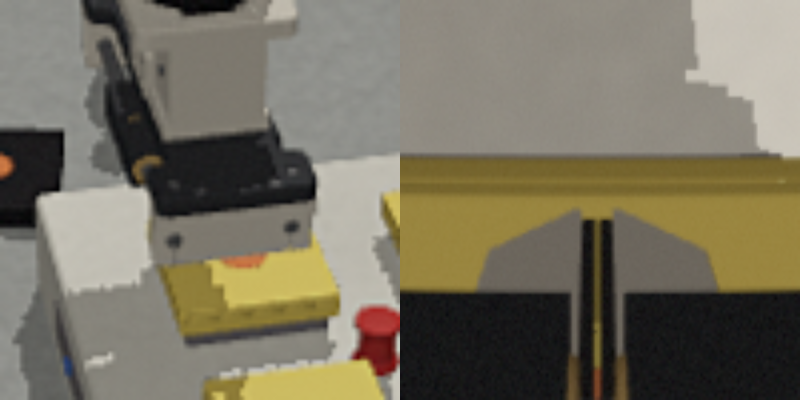

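The fingertips (row ~284 in the wrist picture) are now just inside the cap's near edge (row ~277), so contact should be close. I carry on in small steps.

step_arm([
  [0, 0, 0, -0.1, 0, 0, 0],
  [0, 0, 0, -0.1, 0, 0, 0],
])

```text
time: 7.03
tool_pos: [0.5054, 0.0207, 0.0541]
tool_rot: [3.141, -0.001, 3.002]
contact_force: [-0.4, 1.0, 0.4]
opening: 0.0002
grip_force: 0.7
```

step_arm([
  [0, 0, 0, -0.05, 0, 0, 0],
  [0, 0, 0, -0.05, 0, 0, 0],
])

```text
time: 7.2
tool_pos: [0.5055, 0.0206, 0.0539]
tool_rot: [3.142, -0.0, 3.002]
contact_force: [-1.9, -0.3, 3.6]
opening: 0.0007
grip_force: 2.1
```

step_arm([
  [0, 0, 0, -0.05, 0, 0, 0],
  [0, 0, 0, -0.05, 0, 0, 0],
])

```text
time: 7.37
tool_pos: [0.5055, 0.0206, 0.0537]
tool_rot: [3.142, -0.0, 3.002]
contact_force: [-2.6, 0.2, 7.5]
opening: 0.0005
grip_force: 3.9
```

At 0.5 mm past contact the force is already 7.5 N, so cap_2 is seated. I lift off and go on to cap_1.

step_arm([
  [0, 0, 0, 1.0, 0, 0, 0],
  [0, 0, 0, 2.0, 0, 0, 0],
  [0, -0.6, -4.0, 2.0, 0, 0, 0],
  [0, -1.2, -8.0, 2.0, 0, 0, 0],
  [0, -1.8, -12.0, 2.0, 0, 0, 0],
])

```text
time: 7.78
tool_pos: [0.4881, -0.1004, 0.0744]
tool_rot: [-3.141, 0.002, 3.004]
contact_force: [0.6, -0.9, -0.6]
opening: 0.0004
grip_force: 0.0
```

step_arm([
  [0, 0, -0.6, 0, 0, 0, 0],
  [0, 0, -0.6, 0, 0, 0, 0],
  [0, 0, -0.6, -0.7, 0, 0, 0],
  [0, 0, -0.6, -1.3, 0, 0, 0],
  [0, 0, -0.6, -1.3, 0, 0, 0],
])

```text
time: 8.2
tool_pos: [0.4868, -0.1037, 0.0589]
tool_rot: [3.141, -0.003, 3.004]
contact_force: [-1.5, -0.8, 0.7]
opening: 0.0006
grip_force: 0.0
```

step_arm([
  [0, 0, 0, -0.1, 0, 0, 0],
  [0, 0, 0, -0.1, 0, 0, 0],
])

```text
time: 8.37
tool_pos: [0.4876, -0.1043, 0.0589]
tool_rot: [3.141, -0.001, 3.003]
contact_force: [-0.4, -0.1, -0.5]
opening: 0.0004
grip_force: 0.0
```

step_arm([
  [0, 0, 0, -0.1, 0, 0, 0],
  [0, 0, 0, -0.1, 0, 0, 0],
])

```text
time: 8.53
tool_pos: [0.4877, -0.105, 0.0582]
tool_rot: [3.141, 0.0, 3.003]
contact_force: [-0.4, -0.2, -0.3]
opening: 0.0003
grip_force: 0.0
```

step_arm([
  [0, 0, 0, -0.1, 0, 0, 0],
  [0, 0, 0, -0.1, 0, 0, 0],
])

```text
time: 8.7
tool_pos: [0.4876, -0.1053, 0.0572]
tool_rot: [3.141, 0.0, 3.002]
contact_force: [0.3, 0.6, -0.3]
opening: 0.0005
grip_force: 0.0
```

step_arm([
  [0, 0, 0, -0.05, 0, 0, 0],
  [0, 0, 0, -0.05, 0, 0, 0],
])

```text
time: 8.87
tool_pos: [0.4876, -0.1054, 0.0567]
tool_rot: [3.141, 0.0, 3.002]
contact_force: [-0.2, 0.3, 0.5]
opening: 0.0006
grip_force: 0.0
```

step_arm([
  [0, 0, 0, -0.05, 0, 0, 0],
  [0, 0, 0, -0.05, 0, 0, 0],
])

```text
time: 9.03
tool_pos: [0.4876, -0.1054, 0.0562]
tool_rot: [3.141, -0.0, 3.002]
contact_force: [-0.7, 0.2, 0.0]
opening: 0.0004
grip_force: 0.0
```

step_arm([
  [0, 0, 0, -0.05, 0, 0, 0],
  [0, 0, 0, -0.05, 0, 0, 0],
])

```text
time: 9.2
tool_pos: [0.4876, -0.1054, 0.0557]
tool_rot: [3.141, -0.0, 3.002]
contact_force: [0.7, 0.6, 0.2]
opening: 0.0004
grip_force: 0.0
```

step_arm([
  [0, 0, 0, -0.05, 0, 0, 0],
  [0, 0, 0, -0.05, 0, 0, 0],
])

```text
time: 9.37
tool_pos: [0.4876, -0.1054, 0.0552]
tool_rot: [3.141, -0.0, 3.002]
contact_force: [0.3, 0.3, -0.9]
opening: 0.0005
grip_force: 0.0
```

step_arm([
  [0, 0, 0, -0.05, 0, 0, 0],
  [0, 0, 0, -0.05, 0, 0, 0],
])

```text
time: 9.53
tool_pos: [0.4876, -0.1054, 0.0547]
tool_rot: [3.141, -0.0, 3.002]
contact_force: [0.2, 0.3, 0.4]
opening: 0.0002
grip_force: 0.0
```

step_arm([
  [0, 0, 0, -0.05, 0, 0, 0],
  [0, 0, 0, -0.05, 0, 0, 0],
])

```text
time: 9.7
tool_pos: [0.4876, -0.1054, 0.0542]
tool_rot: [3.141, -0.0, 3.002]
contact_force: [-0.8, 0.2, 0.8]
opening: 0.0008
grip_force: 0.0
```

step_arm([
  [0, 0, 0, -0.05, 0, 0, 0],
  [0, 0, 0, -0.05, 0, 0, 0],
])

```text
time: 9.87
tool_pos: [0.4877, -0.1054, 0.0538]
tool_rot: [3.142, 0.0, 3.002]
contact_force: [0.2, 0.3, 1.2]
opening: 0.0007
grip_force: 0.6
```

step_arm([
  [0, 0, 0, -0.05, 0, 0, 0],
  [0, 0, 0, -0.05, 0, 0, 0],
])

```text
time: 10.03
tool_pos: [0.4877, -0.1054, 0.0538]
tool_rot: [-3.142, 0.0, 3.002]
contact_force: [-2.4, 0.3, 6.1]
opening: 0.0003
grip_force: 3.0
```

step_arm([
  [0, 0, 0, -0.05, 0, 0, 0],
  [0, 0, 0, -0.05, 0, 0, 0],
])

```text
time: 10.2
tool_pos: [0.4877, -0.1054, 0.0538]
tool_rot: [-3.141, 0.001, 3.002]
contact_force: [-3.0, 1.3, 10.8]
opening: 0.0004
grip_force: 5.2
```

step_arm([
  [0, 0, 0, -0.05, 0, 0, 0],
  [0, 0, 0, -0.05, 0, 0, 0],
])

```text
time: 10.37
tool_pos: [0.4877, -0.1054, 0.0537]
tool_rot: [-3.141, 0.001, 3.002]
contact_force: [-5.0, 1.4, 14.9]
opening: 0.0004
grip_force: 7.4
```

cap_1 is rigid: it holds at 0.0538 up to 15 N. Looking back, cap_2 gave over 1.5 mm at low force (grip 0.4 N at 0.0552, stiff only at 0.0537), so it is suspect. I go back to it and measure the tilt with the wrist camera.

step_arm([
  [0, 0, 0, 1.0, 0, 0, 0],
  [0, 0, 0, 2.0, 0, 0, 0],
  [0, 0.6, 4.0, 2.0, 0, 0, 0],
  [0, 1.2, 8.0, 2.0, 0, 0, 0],
  [0, 1.8, 12.0, 2.0, 0, 0, 0],
])

```text
time: 10.78
tool_pos: [0.5062, 0.0153, 0.0731]
tool_rot: [3.141, 0.001, 2.999]
contact_force: [1.2, -0.1, -0.3]
opening: 0.0007
grip_force: 0.0
```

step_arm([
  [0, 0, 0.6, -0.7, 0, 0, 0],
  [0, 0, 0.6, -1.4, 0, 0, 0],
  [0, 0, 0.6, -1.4, 0, 0, 0],
  [0, 0, 0.6, -1.4, 0, 0, 0],
])

```text
time: 11.12
tool_pos: [0.5052, 0.0196, 0.0579]
tool_rot: [-3.141, -0.001, 3.001]
contact_force: [-1.4, 0.5, -0.0]
opening: 0.0005
grip_force: 0.0
```

```bash
cat >> h.py <<'E'
def edge(fn):
    """near top edge of cap_2 in the wrist picture: row gap skirt-bottom/top and the back ray height"""
    im=read_camera("wrist")[:,:,::-1].copy(); cv2.imwrite("pics/"+fn,im)
    o=observe(); W=camera_model("wrist")["world_to_cam"]
    g=im[235:300,285:315].astype(float).mean(1); hsv=cv2.cvtColor(im,cv2.COLOR_BGR2HSV)[235:300,285:315].mean(1)
    print(fn,o["tool_pos"].round(4),o["contact_force"].round(1),o["grip_force"].round(2) if hasattr(o["grip_force"],'round') else o["grip_force"])
    print([(235+i,int(g[i,1]),int(hsv[i,1])) for i in range(65)][8:52])
E
python3 - <<'E'
from h import *
edge("e0.png")
E
```

```text
e0.png [0.5056 0.0193 0.0582] [-0.2 -0.9 -0.7] 0.0
[(243, 138, 25), (244, 138, 24), (245, 138, 25), (246, 138, 25), (247, 138, 25), (248, 138, 25), (249, 138, 24), (250, 138, 25), (251, 138, 25), (252, 138, 24), (253, 138, 25), (254, 139, 25), (255, 139, 25), (256, 139, 25), (257, 139, 25), (258, 139, 25), (259, 139, 25), (260, 139, 25), (261, 139, 25), (262, 139, 25), (263, 138, 25), (264, 137, 25), (265, 85, 22), (266, 96, 134), (267, 100, 156), (268, 99, 157), (269, 99, 156), (270, 99, 156), (271, 103, 156), (272, 116, 153), (273, 106, 155), (274, 100, 156), (275, 101, 157), (276, 108, 156), (277, 121, 153), (278, 130, 150), (279, 133, 149), (280, 132, 150), (281, 132, 150), (282, 133, 149), (283, 133, 150), (284, 132, 150), (285, 132, 147), (286, 130, 140)]
```

step_arm([
  [0, 0, 0, -0.1, 0, 0, 0],
  [0, 0, 0, -0.2, 0, 0, 0],
  [0, 0, 0, -0.2, 0, 0, 0],
])

```text
time: 11.42
tool_pos: [0.5056, 0.0198, 0.0562]
tool_rot: [3.142, -0.0, 3.0]
contact_force: [-0.9, -0.3, -0.3]
opening: 0.0008
grip_force: 0.0
```

step_arm([
  [0, 0, 0, -0.05, 0, 0, 0],
  [0, 0, 0, -0.05, 0, 0, 0],
])

```text
time: 11.58
tool_pos: [0.5056, 0.0203, 0.0557]
tool_rot: [3.142, 0.0, 3.001]
contact_force: [-0.2, 0.3, -0.4]
opening: 0.0005
grip_force: 0.0
```

step_arm([
  [0, 0, 0, -0.05, 0, 0, 0],
  [0, 0, 0, -0.05, 0, 0, 0],
])

```text
time: 11.75
tool_pos: [0.5057, 0.0205, 0.0553]
tool_rot: [3.142, 0.0, 3.002]
contact_force: [0.2, -0.3, 0.7]
opening: 0.0005
grip_force: 0.3
```

step_arm([
  [0, 0, 0, -0.05, 0, 0, 0],
  [0, 0, 0, -0.05, 0, 0, 0],
])

```text
time: 11.92
tool_pos: [0.5054, 0.0207, 0.0547]
tool_rot: [3.142, -0.0, 3.002]
contact_force: [-1.0, -0.1, 2.2]
opening: 0.0003
grip_force: 0.6
```

step_arm([
  [0, 0, 0, -0.05, 0, 0, 0],
  [0, 0, 0, -0.05, 0, 0, 0],
])

```text
time: 12.08
tool_pos: [0.5055, 0.0207, 0.0542]
tool_rot: [3.141, -0.0, 3.002]
contact_force: [-1.7, 0.5, 1.8]
opening: 0.0005
grip_force: 0.8
```

Run:
```python
from h import *
edge("e1.png"); meanF(5)
```

```text
e1.png [0.5055 0.0207 0.0542] [-0.3 -0.1  2.2] 0.8738166656257818
[(243, 138, 24), (244, 138, 24), (245, 138, 25), (246, 138, 24), (247, 138, 25), (248, 138, 25), (249, 138, 25), (250, 138, 25), (251, 138, 25), (252, 138, 24), (253, 138, 24), (254, 138, 25), (255, 139, 24), (256, 139, 25), (257, 139, 25), (258, 139, 25), (259, 139, 25), (260, 139, 25), (261, 139, 24), (262, 139, 24), (263, 139, 25), (264, 139, 25), (265, 139, 25), (266, 139, 25), (267, 120, 43), (268, 101, 100), (269, 94, 157), (270, 94, 157), (271, 97, 156), (272, 105, 155), (273, 102, 156), (274, 96, 157), (275, 97, 158), (276, 116, 153), (277, 130, 151), (278, 133, 149), (279, 134, 150), (280, 134, 150), (281, 134, 150), (282, 134, 149), (283, 134, 149), (284, 134, 150), (285, 133, 147), (286, 130, 141)]
[-1.07 -0.01  1.98  0.04  0.2   0.02] [0.51 0.33 0.28 0.02 0.03 0.02] [0.5056 0.0206 0.0542]
```

cap_2 again yields from 0.0555 to 0.0541 at about 2 N. In the picture its skirt foreshortens from about 11 px to 8 px, and its near edge goes down with the tool, so it rocks. I tip it a touch further to be sure, then lift and move over its middle.

step_arm([
  [0, 0, 0, -0.05, 0, 0, 0],
  [0, 0, 0, -0.05, 0, 0, 0],
  [0, 0, 0, -0.05, 0, 0, 0],
])

```text
time: 12.63
tool_pos: [0.5055, 0.0206, 0.0539]
tool_rot: [3.141, -0.0, 3.002]
contact_force: [-2.3, 0.5, 4.6]
opening: 0.0006
grip_force: 2.3
```

step_arm([
  [0, 0, 0, 0.5, 0, 0, 0],
  [0, 0, 0, 1.5, 0, 0, 0],
  [0, 1.3, -0.1, 1.5, 0, 0, 0],
  [0, 2.6, -0.2, 1.5, 0, 0, 0],
  [0, 2.6, -0.2, 1.5, 0, 0, 0],
])

```text
time: 13.05
tool_pos: [0.5345, 0.0182, 0.0699]
tool_rot: [3.141, 0.004, 3.002]
contact_force: [-0.2, 0.5, 0.9]
opening: 0.0004
grip_force: 0.0
```

step_arm([
  [0, 0, 0, -0.5, 0, 0, 0],
  [0, 0, 0, -1.0, 0, 0, 0],
  [0, 0, 0, -1.1, 0, 0, 0],
  [0, 0, 0, -1.2, 0, 0, 0],
  [0, 0, 0, -1.2, 0, 0, 0],
])

```text
time: 13.47
tool_pos: [0.531, 0.0187, 0.0564]
tool_rot: [3.142, -0.001, 3.002]
contact_force: [0.2, -0.0, -0.5]
opening: 0.0004
grip_force: 0.0
```

step_arm([
  [0, 0, 0, -0.05, 0, 0, 0],
  [0, 0, 0, -0.1, 0, 0, 0],
  [0, 0, 0, -0.1, 0, 0, 0],
])

```text
time: 13.72
tool_pos: [0.5316, 0.0186, 0.0558]
tool_rot: [3.142, 0.0, 3.002]
contact_force: [-1.2, 0.8, 0.6]
opening: 0.0007
grip_force: 0.0
```

step_arm([
  [0, 0, 0, -0.05, 0, 0, 0],
  [0, 0, 0, -0.1, 0, 0, 0],
  [0, 0, 0, -0.1, 0, 0, 0],
])

```text
time: 13.97
tool_pos: [0.5317, 0.0186, 0.0553]
tool_rot: [3.142, 0.001, 3.002]
contact_force: [-1.1, -0.5, 4.0]
opening: 0.0006
grip_force: 2.2
```

step_arm([
  [0, 0, 0, -0.05, 0, 0, 0],
  [0, 0, 0, -0.1, 0, 0, 0],
  [0, 0, 0, -0.1, 0, 0, 0],
])

```text
time: 14.22
tool_pos: [0.5318, 0.0186, 0.0545]
tool_rot: [3.142, 0.001, 3.002]
contact_force: [-1.8, 0.3, 7.0]
opening: 0.0005
grip_force: 3.4
```

step_arm([
  [0, 0, 0, -0.05, 0, 0, 0],
  [0, 0, 0, -0.1, 0, 0, 0],
  [0, 0, 0, -0.1, 0, 0, 0],
])

```text
time: 14.47
tool_pos: [0.5318, 0.0186, 0.0536]
tool_rot: [3.142, 0.001, 3.002]
contact_force: [-2.3, -0.8, 6.8]
opening: 0.0006
grip_force: 3.6
```

step_arm([
  [0, 0, 0, -0.05, 0, 0, 0],
  [0, 0, 0, -0.1, 0, 0, 0],
  [0, 0, 0, -0.1, 0, 0, 0],
])

```text
time: 14.72
tool_pos: [0.5318, 0.0186, 0.0526]
tool_rot: [3.142, 0.001, 3.002]
contact_force: [-1.8, -0.3, 6.0]
opening: 0.0003
grip_force: 3.6
```

step_arm([
  [0, 0, 0, -0.05, 0, 0, 0],
  [0, 0, 0, -0.1, 0, 0, 0],
  [0, 0, 0, -0.1, 0, 0, 0],
])

```text
time: 14.97
tool_pos: [0.5318, 0.0186, 0.0518]
tool_rot: [3.142, 0.001, 3.002]
contact_force: [-3.1, -0.3, 9.6]
opening: 0.0006
grip_force: 4.8
```

step_arm([
  [0, 0, 0, -0.05, 0, 0, 0],
  [0, 0, 0, -0.08, 0, 0, 0],
  [0, 0, 0, -0.08, 0, 0, 0],
])

```text
time: 15.22
tool_pos: [0.5318, 0.0186, 0.0518]
tool_rot: [3.142, 0.001, 3.002]
contact_force: [-5.5, 0.8, 15.6]
opening: 0.0004
grip_force: 7.9
```

step_arm([
  [0, 0, 0, -0.03, 0, 0, 0],
  [0, 0, 0, -0.03, 0, 0, 0],
  [0, 0, 0, -0.03, 0, 0, 0],
])

```text
time: 15.47
tool_pos: [0.5319, 0.0186, 0.0517]
tool_rot: [3.142, 0.002, 3.002]
contact_force: [-6.3, 0.5, 18.7]
opening: 0.0006
grip_force: 9.1
```

The cap went down 3.7 mm and then held rigid at 19 N, so it is home. I lift clear and back off.

step_arm([
  [0, 0, 0, 0.5, 0, 0, 0],
  [0, 0, 0, 2, 0, 0, 0],
  [0, 0, 0, 6, 0, 0, 0],
  [0, 0, 0, 10, 0, 0, 0],
  [0, 0, 0, 14, 0, 0, 0],
])

```text
time: 15.88
tool_pos: [0.5311, 0.0187, 0.191]
tool_rot: [3.142, -0.001, 3.002]
contact_force: [1.1, 0.2, -0.6]
opening: 0.0003
grip_force: 0.0
```

step_arm([
  [0, -2.5, 3, 0, 0, 0, 0],
  [0, -5, 6, 0, 0, 0, 0],
  [0, -7.5, 9, 0, 0, 0, 0],
  [0, -10, 12, 0, 0, 0, 0],
  [0, -12.5, 15, 0, 0, 0, 0],
])

```text
time: 16.3
tool_pos: [0.4053, 0.1696, 0.1897]
tool_rot: [3.141, 0.0, 3.001]
contact_force: [1.0, 0.2, 0.0]
opening: 0.0006
grip_force: 0.0
```

step_arm([
  [0, -2, 3, 0, 0, 0, 0],
  [0, -4, 6, 0, 0, 0, 0],
  [0, -6, 9, 0, 0, 0, 0],
  [0, -8, 12, 0, 0, 0, 0],
  [0, -8, 12, 0, 0, 0, 0],
])

```text
time: 16.72
tool_pos: [0.3232, 0.2925, 0.1898]
tool_rot: [3.14, -0.001, 3.007]
contact_force: [-0.7, -0.1, -0.6]
opening: 0.0005
grip_force: 0.0
```

Run:
```python
from h import *
print(observe()["contact_force"].round(1))
t=read_camera("top")[:,:,::-1]; s=read_camera("side")[:,:,::-1]
cv2.imwrite("pics/end.png",np.hstack([cv2.resize(t,(400,300)),cv2.resize(s[130:340,260:540],(400,300))]))
H,S,V=cv2.split(cv2.cvtColor(t,cv2.COLOR_BGR2HSV)); roi=np.zeros(H.shape,bool); roi[140:300,265:440]=1
for c,a in blobs((H>=3)&(H<=17)&(S>130)&(V>120)&roi,25): print(c.round(1),a,ray("top",c,.0845).round(4))
```

```text
[-0.7 -0.1 -0.6]
[328.2 183.5] 82 [ 0.6551 -0.0007  0.0845]
[385.3 192.5] 83 [ 0.6375 -0.1275  0.0845]
[319.3 238.5] 84 [0.5322 0.0165 0.0845]
[376.7 247.6] 84 [ 0.5148 -0.11    0.0845]
```

View pics/end.png

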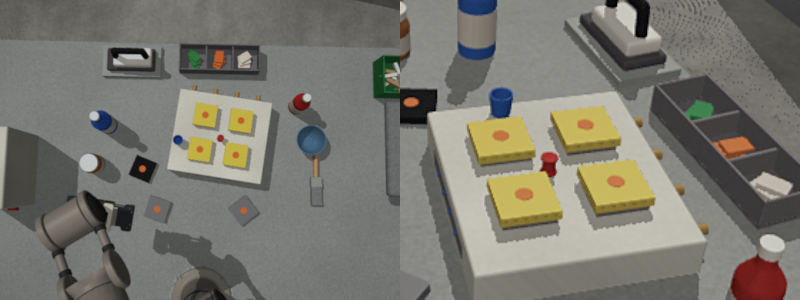

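The final picture shows all four caps level and in place (cap_2's spot at (500,135) in the right half), the bobbin, cup and bottles unmoved, and the arm clear of the unit. I hand in.

```bash
python3 -c "
from cell import *
print(hand_in())"
```

```text
the job is handed in; nothing more can be done
None
```

cap_2 (near left) was the loose one: it rocked when pressed at its edge, went down 3.7 mm under 19 N in its middle and then held firm, and the job is handed in with the arm clear and no cap or object seen to have moved; I tested only cap_1 (rigid) and cap_2.

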